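# Unlatch a plug-in radio filter and show its trimmers to the inspection camera

## Task

Swing the red quarter-turn latch on the dock from closed to its open stop and leave it open, then draw the blue filter out of the dock by its black handle and hold it up to the inspection camera: handle uppermost and not rolled sideways, the white face with the three brass trimmers square to the lens (the camera looks down at a slant, so tip the face up to meet it), its centre on the lens axis and 120 mm in front of the lens. Finish while still holding it there steadily in the gripper; do not knock the camera or its stand, and leave the orange spare filter and the other things on the bench where they are.

Things in the scene. Friction and masses are not known exactly. Their poses are not given: they have to be found in the camera images.
- dock: Grey base plate fixed to the bench, 130 (x) x 170 (y) x 12 mm, y from -63 to +107 mm, with an aluminium socket of guide walls (26 mm high, 8 mm on the +x side) holding the filter with 2.5 mm play each side. Origin: on the bench under the socket's middle; z up. Socket floor 12 mm above the bench. The latch post stands 67 mm off to +y.
- latch (a joint): Red latch bar, 14 mm wide, 70 to 77 mm above the bench, turning on a vertical post. 0 = closed: tongue over the filter's edge, knob arm along the dock's +y. Grows counter-clockwise seen from above to 1.571 rad = open stop, knob arm along the dock's -x. Starts within 0.3 rad of closed. Friction about 0.06 N m, stays where left.
- latch_knob (a point): Point on the axis of the upright round black knob of the latch, 15 mm above the latch bar: 92 mm above the bench and 75 mm from the pivot. The knob is 18 mm in diameter, 30 mm tall, from 77 to 107 mm above the bench, and can be pinched from above or pushed.
- latch_pivot (a point): Pivot of the latch on the dock, at the underside of the latch bar, 70 mm above the bench; axis vertical.
- filter_center (a point): Centre of the blue box of the plug-in filter (about 0.25 kg), 50 (x) x 70 (y) x 55 (z) mm, 27.5 mm above its underside. +x points out of the white trimmer face, +z towards the handle. In the dock it stands upright, its axes agreeing with the dock's to a few degrees; it must be lifted about 30 mm to clear the socket.
- filter_face (a point): Centre of the filter's white face, 25 mm from the box's centre along its +x; three brass slotted trimmers in a row across it. Axes as the filter's.
- camera_stand: Fixed stand: steel foot 110 x 110 x 12 mm and 18 mm post 335 mm high, centred 215 mm from the origin along +x. Origin: on the bench straight below the focus point; z up. Carries the green camera with a 62 mm white ring light, between post and lens, at most 370 mm above the bench.
- lens (a point): Centre of the front of the camera's lens, 291 mm above the bench. The camera looks along this frame's -x, slanting 25 degrees downwards and roughly towards the robot; +x points to the rear of the camera, y is level. The filter is correctly presented when its axes agree with these.
- focus (a point): Point on the lens axis 120 mm in front of the lens, 240 mm above the bench, where the centre of the white face must be held. Same axes as the lens.
- spare_center (a point): Centre (27.5 mm above the bench) of an orange spare filter of the same shape standing on the bench; leave it alone.
- pen_cup: Yellow pen cup, 74 mm across, pens to 150 mm high; origin under its centre; leave it alone.
- mug: Blue mug, 80 mm across, 90 mm high, handle at its +y; origin under its centre; leave it alone.
- morse_key: Brass morse key on a wooden base 60 x 100 mm, 43 mm high; origin under its centre; leave it alone.
- screwdriver: Screwdriver lying on the bench; leave it alone.
- filter: The filter as a whole; origin at the centre of its underside, axes as for its centre point.
- filter_handle (a point): Centre of the filter's handle, 42.5 mm above the box's centre: a black upright bar 12 (x) x 36 (y) x 30 (z) mm standing on the box's top, to be pinched across its 12 mm (fingers closing along x). Axes as the filter's.
Mind the look-alikes: they are no part of the job. What is shaped like the filter but pink is not meant.

How it is judged:
By the outcome, as a careful person would: the job done as asked, in the order asked, and still so for the second after the job is handed in, while the arm keeps its last pose, push and grip.
It also fails if it takes over 54 s, if anything falls off the work surface, if the arm or the gripper's body presses on something with over 40 N, if the wrist force passes 120 N, or if a joint passes its speed limit or range.

## Robot

A 7-joint arm with a two-finger parallel gripper is mounted at the origin on the work surface. World frame = base frame: x ahead of the robot, y to its left, z up, the work surface at z = 0. Lengths are in m, angles in rad, forces in N, time in s.
With the tool pointing down it reaches from about 0.425 to 0.975 m from the base axis. Payload 16.7 kg.
Tool frame: the origin (TCP) lies midway between the tips of the shut fingers; the grasp point (between the pads) lies 19 mm behind it; z points along the fingers, y is the line along which they close (so a half turn about z gives the same grasp; the last joint's range is limited). The gripper opens to 85 mm and grips with 20 to 120 N. Pads are 22 mm wide; open, the fingers measure 114 mm over their backs; the gripper's body (76 mm by 85 mm) begins 54 mm behind the grasp point. The pads swing forward as they close: fully open they stand 13 mm farther back than shut.
Start: joints at [1.113, 0.426, 0.074, 1.606, -0.034, 1.111, -0.067], TCP at [0.205, -0.643, 0.231] pointing down, gripper open.
Joint ranges: [-2.85, 2.85], [-0.5, 2.14], [-1.23, 1.37], [0.21, 2.46], [-1.02, 4.16], [0.16, 2.05], [-2.73, 2.73]. Speed limits (rad/s): [1.89, 1.89, 2.39, 2.39, 3.01, 3.01, 3.01].

## Interface

Orientations are given as a unit quaternion [x, y, z, w].
In Python, from rig import bot, optics gives the robot as it stands.
- The arm moves only by the tool carry_out, never from a script. Its argument "deltas" is a list that holds one entry, the list of rows, each a list of 7 numbers: the shift along the tool's x, y, z in cm, then the turn, a rotation vector about the tool's x, y, z in rad, then the gripper command: -1 is fully open, 1 is shut, values between are in proportion. A call has 1 to 20 rows; each row shifts and turns the commanded pose from where the row before left it, along the tool's axes as they then stand; what a row does not reach is not made up. A row lasts 1/10 s, in which the tool goes at most 50 mm and 8.59 degrees, less where a joint would pass 70% of its speed; a pose out of reach is approached as far as the arm can. A call with a gripper value outside its range is refused whole. The fingers move at their own pace and stop on an object; "force" is the grip in N (left out, the last holds). Time passes only in rows, so rows that do not move let the fingers close. It gives the time, the measured TCP pose, the force, the opening and the grip force at its end, in the units of the state.
- bot.get_obs(): the state, without advancing time (a new reading comes with each control period).
- optics.read_camera(name): name is "side" or "top" or "wrist"; returns the picture (420x560x3 uint8, red, green, blue); there is no depth.
- optics.camera_params(name): a dict with "mtx" (3x3 intrinsics, pixels), "distortion" ([k1, k2, p1, p2, k3] as OpenCV has them; the pictures are not rectified), "rvec" (rotation vector, rad) and "tvec" (3), from world to camera coordinates, as OpenCV has them. Camera axes: x right, y down, z forward; pixel columns grow to the right and rows downward; lengths in m; the calibration is good to about 2 mm. A picture is of the moment at which its call begins: read the wrist's pose just before it. camera_params takes no time and is no camera call; for the wrist camera it gives the pose at the moment of the call.
- bot.close_job(): hands the job in; it is judged then, once.
Trained networks look in the newest picture that a camera, given by its name, has taken for a name from the list of things; names that differ only in an ending like _2 or _b are one class to them, and where a whole thing is asked for, a point or a joint stands for the part that bears it (a point fixed in the world has none). Each returns a list of dicts, best first, with "p" (0 to 1); they miss things now and then, are a little off and sometimes report something else, mostly with a low value. They report only what shows in the picture. A call takes as long as a camera call. They do not tell look-alikes from the thing itself.
- optics.spot_in(camera, name): "position" ([x, y, z] in m, in the coordinates of the camera as it stood for that picture, good to about 4 mm: the middle of the surface that is visible of it).
- optics.place_of(camera, name): "position" ([x, y, z] in m, in the coordinates of the camera as it stood for that picture, good to about 4 mm: a listed point, or the origin of a listed thing).
The state is a dict: "time_s": time; "joints": joint angles; "qvel": joint speeds; "joint_efforts": joint torques, N m; "tcp_pos": TCP position; "ee_rot": TCP orientation; "contact_force": force on the tool from outside, world axes, zero at the start; "torque": the same for the moment, N m; "opening": finger opening in m; "gripper_force": force on a finger pad.
Only numpy, scipy, OpenCV 4.12 (cv2) and the standard library are available. Lean on these libraries where they do the work, as an engineer would, in place of code of your own. Each camera call takes 0.05 s, during which the arm holds its last target. There are 200 camera calls.

## Working session

There is one attempt and no reset: what is moved stays moved. The work goes in short steps, Python scripts to look and compute and a tool call to move; the robot and the scene stay as the last step left them, time stands still between calls to the robot, and variables do not carry over. Pictures are saved under pics/ and viewed, at most 10 in all, crops included, and the job is handed in when it is done.

Besides the shell and the picture viewer there is one more tool, called after "Call:" by a JSON object that holds its "api" and its "payload", one argument or row to a line. carry_out: Moves the arm, as the interface text tells. Its arguments: {"type":"object","properties":{"deltas":{"type":"array"},"force":{"type":"number"}},"required":["deltas"]}

```bash
ls; mkdir -p pics
cat > h.py <<'E'
import numpy as np, cv2
from rig import bot, optics
from scipy.spatial.transform import Rotation as R
def cam(n):
    p=optics.camera_params(n); M=cv2.Rodrigues(np.array(p["rvec"],float))[0]; return p,M,np.array(p["tvec"],float).ravel()
def toW(n,x):
    p,M,t=cam(n); return M.T@(np.array(x)-t)
def proj(n,X):
    p,M,t=cam(n); return cv2.projectPoints(np.atleast_2d(np.array(X,float)),np.array(p["rvec"],float),t,np.array(p["mtx"],float),np.array(p["distortion"],float))[0][:,0]
def ray(n,uv,z):
    p,M,t=cam(n); u=cv2.undistortPoints(np.array(uv,float).reshape(-1,1,2),np.array(p["mtx"],float),np.array(p["distortion"],float))[:,0]
    d=np.c_[u,np.ones(len(u))]@M; c=-M.T@t; return c+d*((z-c[2])/d[:,2])[:,None]
def snap(n,f):
    im=optics.read_camera(n); cv2.imwrite('pics/'+f,im[...,::-1]); return im
E
python3 - <<'E'
from h import *
a=snap('side','side0.png');b=snap('top','top0.png')
cv2.imwrite('pics/both0.png',np.vstack([a,b])[...,::-1])
o=bot.get_obs();print(o['time_s'],o['tcp_pos'],o['ee_rot'])
for n in ['top','side']:
    p,M,t=cam(n);print(n,-M.T@t,M[2])
    for k in ['latch_knob','latch_pivot','filter_center','filter_handle','filter_face','dock','lens','focus','camera_stand','spare_center','pen_cup','mug']:
        try:
            for d in optics.place_of(n,k)[:3]:
                q=toW(n,d['position']);print(n,k,round(d['p'],2),q.round(3),proj(n,q)[0].round())
        except Exception as e: print(k,e)
E
```

```text
pics
0.1 [ 0.20499697 -0.64273066  0.23068236] [ 9.88107670e-01  1.53762464e-01 -1.20900811e-04 -5.68137943e-04]
top [ 0.26231143 -0.02231419  1.66372387] [ 0.15577318 -0.00198577 -0.98779086]
top latch_knob 0.7 [ 0.552 -0.042  0.092] [285. 204.]
top latch_pivot 0.68 [ 0.552 -0.117  0.067] [309. 206.]
top filter_center 0.79 [ 0.53  -0.179  0.037] [329. 215.]
top filter_center 0.67 [ 0.374 -0.194  0.025] [333. 267.]
top filter_center 0.58 [ 0.554 -0.339  0.024] [380. 209.]
top filter_handle 0.91 [ 0.527 -0.181  0.08 ] [331. 214.]
top filter_handle 0.78 [ 0.554 -0.341  0.071] [384. 207.]
top filter_handle 0.76 [ 0.377 -0.194  0.068] [335. 265.]
top filter_face 0.94 [ 0.377 -0.214  0.025] [340. 265.]
top filter_face 0.86 [ 0.556 -0.191  0.034] [333. 207.]
top filter_face 0.86 [ 0.536 -0.331  0.032] [378. 215.]
top dock 0.76 [ 0.531 -0.183 -0.002] [329. 217.]
top focus 0.7 [ 0.551 -0.116  0.067] [309. 206.]
top spare_center 0.72 [0.522 0.498 0.023] [111. 213.]
top pen_cup 0.87 [ 0.363 -0.508 -0.   ] [433. 272.]
top mug 0.93 [ 0.372  0.492 -0.002] [112. 262.]
side [0.09611874 0.68867413 1
[... 406 characters left out ...]
ter 0.65 [ 0.376 -0.194  0.029] [334. 223.]
side filter_handle 0.82 [ 0.376 -0.192  0.073] [335. 216.]
side filter_handle 0.71 [ 0.559 -0.337  0.066] [309. 175.]
side filter_handle 0.55 [ 0.534 -0.182  0.087] [295. 198.]
side filter_face 0.96 [ 0.383 -0.222  0.028] [335. 218.]
side filter_face 0.93 [ 0.534 -0.329  0.028] [313. 185.]
side filter_face 0.77 [ 0.558 -0.192  0.042] [290. 202.]
side dock 0.97 [ 0.533 -0.185  0.005] [295. 212.]
side lens 0.69 [0.695 0.211 0.292] [180. 211.]
side camera_stand 0.17 [ 0.531 -0.184  0.007] [295. 212.]
side spare_center 0.92 [0.523 0.494 0.031] [177. 364.]
side pen_cup 0.85 [ 0.361 -0.51   0.003] [369. 179.]
side mug 0.56 [0.373 0.489 0.003] [223. 395.]
```

Run:
```python
import cv2,numpy as np
t=cv2.imread('pics/top0.png');s=cv2.imread('pics/side0.png')
a=cv2.resize(t[120:320,80:460],(800,421),interpolation=2)
cv2.imwrite('pics/c_top.png',a)
cv2.imwrite('pics/c_side.png',cv2.resize(s[120:320,130:400],(800,592),interpolation=2))
```

```text
(no output)
```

View pics/c_top.png

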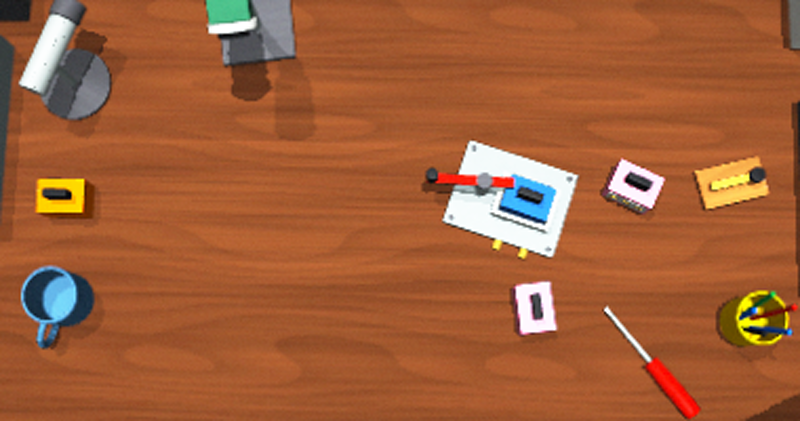

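View pics/c_side.png

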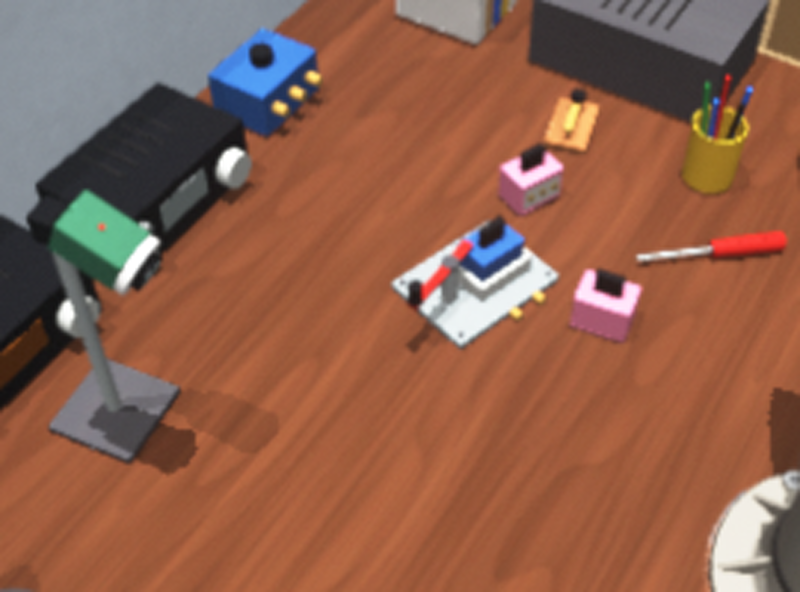

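The wanted filter is the blue one in the grey dock, at about (530,197) in the top crop and (492,250) in the side crop. Possible mix-ups:
- Pink look-alikes at top-crop (636,185) and (535,307).
- Orange/yellow spare at (62,195).
- Blue box with knobs, at side-crop (265,80).

The latch knob is at (432,175) in the top crop. The green camera is at (230,15).

The dock measurements agree with the given sizes: pivot to knob is 75 mm, and the pivot sits 67 mm from the dock along a dock yaw of about -0.29. I'm moving over the knob at a safe height first.

Call:
{"api": "carry_out", "payload": {
  "deltas": [
    [[2.57,-2.33,0.2,0,0,0,-1],[2.57,-2.33,0,0,0,0,-1],[2.57,-2.33,0,0,0,0,-1],[2.57,-2.33,0,0,0,0,-1],[2.57,-2.33,0,0,0,0,-1],[2.57,-2.33,0,0,0,0,-1],[2.57,-2.33,0,0,0,0,-1],[2.57,-2.33,0,0,0,0,-1],[2.57,-2.33,0,0,0,0,-1],[2.57,-2.33,0,0,0,0,-1],[2.57,-2.33,0,0,0,0,-1],[2.57,-2.33,0,0,0,0,-1],[2.57,-2.33,0,0,0,0,-1],[2.57,-2.33,0,0,0,0,-1],[2.57,-2.33,0,0,0,0,-1],[2.57,-2.33,0,0,0,0,-1],[2.57,-2.33,0,0,0,0,-1],[2.57,-2.33,0,0,0,0,-1],[2.57,-2.33,0,0,0,0,-1],[2.57,-2.33,0,0,0,0,-1]]
  ]
}}

```text
time_s: 3.3
tcp_pos: [0.5538, -0.0417, 0.2295]
ee_rot: [0.988, 0.154, 0.0, 0.0]
contact_force: [0.3, -1.2, -0.0]
opening: 0.0854
gripper_force: 0.0
```

Call:
{"api": "carry_out", "payload": {
  "deltas": [
    [[0,0,0,0,0,-0.14,0],[0,0,0,0,0,-0.14,0],[0,0,0,0,0,-0.14,0],[0,0,0,0,0,-0.14,0],[0,0,0,0,0,-0.14,0],[0,0,0,0,0,-0.14,0],[0,0,0,0,0,-0.13,0],[0,0,0,0,0,0,0]]
  ]
}}

```text
time_s: 4.1
tcp_pos: [0.5532, -0.043, 0.2294]
ee_rot: [0.802, 0.598, 0.0, -0.0]
contact_force: [-0.2, 0.3, -0.4]
opening: 0.043
gripper_force: 0.0
```

```bash
cat >> h.py <<'E'
def det(n,ks):
    for k in ks:
        for d in optics.place_of(n,k)[:3]:
            q=toW(n,d['position']);print(n,k,round(d['p'],2),q.round(4),proj(n,q)[0].round())
def st():
    o=bot.get_obs();m=R.from_quat(o['ee_rot']).as_matrix();print('t',round(o['time_s'],2),'tcp',np.round(o['tcp_pos'],4),'\n',m.round(3),'\nj',np.round(o['joints'],2),'F',np.round(o['contact_force'],1),'open',o['opening'],'g',o['gripper_force']);return np.array(o['tcp_pos']),m
E
python3 - <<'E'
from h import *
st()
a=snap('wrist','w1.png')
det('wrist',['latch_knob','latch_pivot','filter_handle','filter_face','dock','filter_center'])
snap('top','t1.png'); det('top',['latch_knob','filter_handle','lens','camera_stand','focus'])
snap('side','s1.png'); det('side',['lens','camera_stand','focus'])
p,M,t=cam('wrist');print(-M.T@t,M[2])
E
```

```text
t 4.1 tcp [ 0.5532 -0.043   0.2294] 
 [[ 0.286  0.958  0.   ]
 [ 0.958 -0.286  0.   ]
 [ 0.     0.    -1.   ]] 
j [ 0.36  0.27 -0.48  1.86  0.14  1.05 -0.46] F [-0.2  0.3 -0.4] open 0.04296964789799861 g 0.0
wrist latch_knob 0.96 [ 0.5511 -0.0431  0.0908] [276. 196.]
wrist latch_pivot 0.78 [ 0.5455 -0.1192  0.071 ] [294. 270.]
wrist filter_handle 0.71 [ 0.5309 -0.1851  0.0823] [300. 341.]
wrist filter_handle 0.62 [ 0.3743 -0.1972  0.0688] [155. 379.]
wrist filter_face 0.93 [ 0.5562 -0.1933  0.041 ] [323. 317.]
wrist dock 0.61 [ 0.5317 -0.1852 -0.0012] [296. 296.]
wrist filter_center 0.56 [ 0.5322 -0.1838  0.0424] [298. 316.]
top filter_handle 0.88 [ 0.5575 -0.3394  0.0718] [383. 205.]
top filter_handle 0.56 [ 0.5307 -0.1835  0.0764] [332. 213.]
top filter_handle 0.42 [ 0.3783 -0.1927  0.0707] [334. 264.]
top lens 0.88 [0.6883 0.2099 0.2945] [192. 137.]
side lens 0.56 [0.6927 0.2088 0.2926] [181. 211.]
side lens 0.37 [ 0.5573 -0.1937  0.0459] [291. 201.]
[0.57281401 0.02510189 0.37252236] [-0.08117437 -0.26830812 -0.95990701]
```

View pics/w1.png

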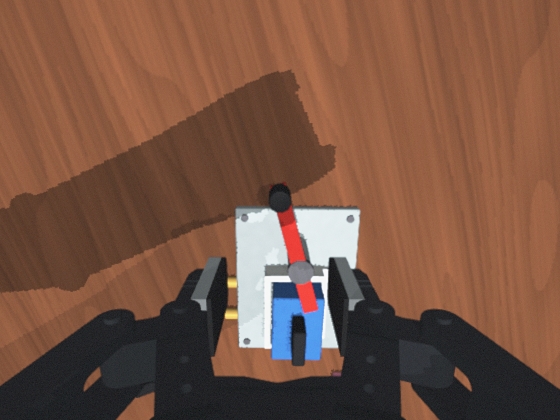

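The knob (278,197) lies between the open fingers. The red bar leads to the pivot (300,271), and the blue filter's black handle is at (300,341). I'm descending onto the knob and pinching it.

Call:
{"api": "carry_out", "payload": {
  "deltas": [
    [[0,0,1.6,0,0,0,0],[0,0,1.6,0,0,0,0],[0,0,1.6,0,0,0,0],[0,0,1.6,0,0,0,0],[0,0,1.6,0,0,0,0],[0,0,1.6,0,0,0,0],[0,0,1.6,0,0,0,0],[0,0,1.6,0,0,0,0],[0,0,1.6,0,0,0,0],[0,0,0,0,0,0,1],[0,0,0,0,0,0,1],[0,0,0,0,0,0,1],[0,0,0,0,0,0,1],[0,0,0,0,0,0,1]]
  ],
  "force": 25
}}

```text
time_s: 6.35
tcp_pos: [0.5532, -0.0429, 0.0856]
ee_rot: [0.802, 0.597, 0.0, 0.0]
contact_force: [-1.0, -0.2, -7.7]
opening: 0.0169
gripper_force: 24.8
```

Run:
```python
from h import *
p,m=st()
c=np.array([0.5517,-0.118]);r=.075
ph=np.radians(np.linspace(89,166,12));P=c+r*np.c_[np.cos(ph),np.sin(ph)]
d=np.diff(np.vstack([p[:2],P[1:]]),axis=0)
print((np.c_[d,np.zeros(11)]@m*100).round(2).tolist())
```

```text
t 6.35 tcp [ 0.5532 -0.0429  0.0856] 
 [[ 0.288  0.958  0.   ]
 [ 0.958 -0.288  0.   ]
 [ 0.     0.    -1.   ]] 
j [ 0.31  0.44 -0.43  1.98  0.26  0.77 -0.56] F [-1.  -0.2 -7.7] open 0.016873538124197084 g 24.761245250701904
[[-0.32, -0.88, -0.0], [-0.4, -0.82, -0.0], [-0.5, -0.77, -0.0], [-0.59, -0.7, -0.0], [-0.67, -0.62, -0.0], [-0.74, -0.54, -0.0], [-0.8, -0.44, -0.0], [-0.85, -0.34, -0.0], [-0.89, -0.23, -0.0], [-0.91, -0.12, -0.0], [-0.92, -0.01, -0.0]]
```

Call:
{"api": "carry_out", "payload": {
  "deltas": [
    [[-0.32,-0.88,0,0,0,0,1],[-0.4,-0.82,0,0,0,0,1],[-0.5,-0.77,0,0,0,0,1],[-0.59,-0.7,0,0,0,0,1],[-0.67,-0.62,0,0,0,0,1],[-0.74,-0.54,0,0,0,0,1],[-0.8,-0.44,0,0,0,0,1],[-0.85,-0.34,0,0,0,0,1],[-0.89,-0.23,0,0,0,0,1],[-0.91,-0.12,0,0,0,0,1],[-0.92,-0.01,0,0,0,0,1],[0,0,0,0,0,0,1],[0,0,0,0,0,0,1]]
  ]
}}

```text
time_s: 7.65
tcp_pos: [0.4795, -0.0996, 0.0857]
ee_rot: [0.803, 0.597, 0.001, 0.0]
contact_force: [6.0, 5.5, 3.1]
opening: 0.017
gripper_force: 25.6
```

Run:
```python
from h import *
st()
snap('wrist','w2.png');det('wrist',['latch_knob','latch_pivot'])
```

```text
t 7.65 tcp [ 0.4795 -0.0996  0.0857] 
 [[ 0.288  0.958  0.002]
 [ 0.958 -0.288  0.001]
 [ 0.001  0.001 -1.   ]] 
j [ 0.45  0.35 -0.44  2.12  0.23  0.71 -0.43] F [6.  5.5 3.1] open 0.016961858578692614 g 25.560084879398346
wrist latch_knob 0.8 [ 0.4786 -0.0992  0.0896] [277. 277.]
wrist latch_pivot 0.88 [ 0.5492 -0.1199  0.0678] [429. 255.]
```

Call:
{"api": "carry_out", "payload": {
  "deltas": [
    [[-0.3,0,0,0,0,0,1],[-0.3,0,0,0,0,0,1],[0,0,0,0,0,0,1]]
  ]
}}

```text
time_s: 8.1
tcp_pos: [0.4789, -0.1021, 0.0858]
ee_rot: [0.802, 0.598, 0.003, -0.001]
contact_force: [10.5, 25.5, -0.5]
opening: 0.0168
gripper_force: 25.2
```

The force rose to 25 N while the knob hardly moved, so the latch is at its open stop. Releasing and rising.

Call:
{"api": "carry_out", "payload": {
  "deltas": [
    [[0,0,0,0,0,0,0],[0,0,0,0,0,0,0],[0,0,0,0,0,0,0],[0,0,-1.5,0,0,0,0],[0,0,-2,0,0,0,0],[0,0,-2,0,0,0,0],[0,0,-2,0,0,0,0],[0,0,-2,0,0,0,0],[0,0,-2,0,0,0,0],[0,0,-2,0,0,0,0],[0,0,0,0,0,0,0]]
  ]
}}

```text
time_s: 9.2
tcp_pos: [0.4779, -0.1062, 0.2225]
ee_rot: [0.803, 0.596, 0.001, 0.001]
contact_force: [0.4, 0.8, -0.8]
opening: 0.0431
gripper_force: 0.0
```

Run:
```python
from h import *
st()
snap('wrist','w3.png');det('wrist',['latch_knob','latch_pivot','filter_handle','filter_center','filter_face','dock'])
```

```text
t 9.2 tcp [ 0.4779 -0.1062  0.2225] 
 [[ 0.289  0.957  0.003]
 [ 0.957 -0.289 -0.001]
 [-0.     0.003 -1.   ]] 
j [ 0.52  0.16 -0.48  2.    0.09  1.   -0.29] F [ 0.4  0.8 -0.8] open 0.04306567196998376 g 0.0
wrist latch_knob 0.78 [ 0.4767 -0.0978  0.0898] [275. 188.]
wrist latch_pivot 0.68 [ 0.5451 -0.1208  0.0679] [362. 185.]
wrist latch_pivot 0.58 [ 0.5304 -0.1827  0.0818] [366. 262.]
wrist filter_handle 0.59 [ 0.5533 -0.3415  0.0665] [418. 387.]
wrist filter_center 0.86 [ 0.5306 -0.1827  0.0383] [356. 244.]
wrist filter_face 0.95 [ 0.373  -0.2227  0.0248] [217. 312.]
wrist filter_face 0.56 [ 0.552  -0.1908  0.0386] [379. 245.]
```

View pics/w3.png

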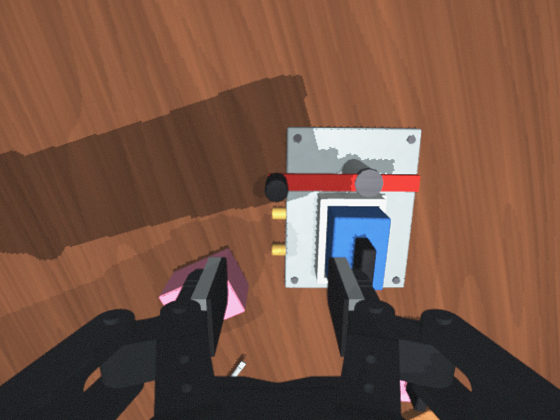

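The latch bar now lies square across the plate: knob at (275,188), pivot at (369,183), so it is fully open. The blue filter with its handle is at (365,260). Moving above the handle.

Call:
{"api": "carry_out", "payload": {
  "deltas": [
    [[-1.47,1.83,0,0,0,0,0],[-1.47,1.83,0,0,0,0,0],[-1.46,1.83,0,0,0,0,0],[-1.46,1.83,0,0,0,0,0],[0,0,1.5,0,0,0,0],[0,0,1.5,0,0,0,0],[0,0,1,0,0,0,0],[0,0,0,0,0,0,0]]
  ]
}}

```text
time_s: 10.35
tcp_pos: [0.5292, -0.1818, 0.1784]
ee_rot: [0.802, 0.597, -0.001, -0.001]
contact_force: [0.2, -0.7, 0.7]
opening: 0.0429
gripper_force: 0.0
```

Run:
```python
from h import *
st()
a=snap('wrist','w4.png');det('wrist',['filter_handle','filter_center'])
h=cv2.cvtColor(a,cv2.COLOR_RGB2HSV);m=((h[...,0]>95)&(h[...,0]<125)&(h[...,1]>120)&(h[...,2]>150)).astype(np.uint8)
c=max(cv2.findContours(m,0,2)[0],key=cv2.contourArea);b=cv2.boxPoints(cv2.minAreaRect(c));print(b,ray('wrist',b,.067).round(4))
```

```text
t 10.35 tcp [ 0.5292 -0.1818  0.1784] 
 [[ 0.287  0.958 -0.003]
 [ 0.958 -0.287  0.001]
 [ 0.    -0.003 -1.   ]] 
j [ 0.56  0.33 -0.42  1.9   0.16  0.95 -0.22] F [ 0.2 -0.7  0.7] open 0.04290860106680174 g 0.0
wrist filter_handle 0.95 [ 0.5326 -0.187   0.0852] [284. 216.]
wrist filter_handle 0.75 [ 0.3773 -0.1972  0.0683] [ 97. 276.]
wrist filter_center 0.73 [ 0.3734 -0.1999  0.0317] [114. 261.]
[[247.84982 235.70657]
 [249.87961 158.57578]
 [316.30728 160.32388]
 [314.2775  237.45468]] [[ 0.5014 -0.1998  0.067 ]
 [ 0.5208 -0.1449  0.067 ]
 [ 0.5655 -0.1596  0.067 ]
 [ 0.5489 -0.2155  0.067 ]]
```

View pics/w4.png

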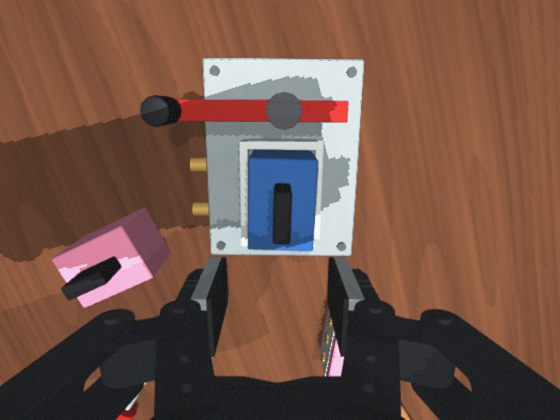

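The open fingers straddle the handle, which is at (283,213), and the blue box is parallel to the tool. Descending to grasp.

Call:
{"api": "carry_out", "payload": {
  "deltas": [
    [[-0.23,0.36,1.5,0,0,0,0],[0,0,1.5,0,0,0,0],[0,0,1.5,0,0,0,0],[0,0,1.5,0,0,0,0],[0,0,1.5,0,0,0,0],[0,0,1.5,0,0,0,0],[0,0,1.0,0,0,0,0],[0,0,0.6,0,0,0,0],[0,0,0,0,0,0,0],[0,0,0,0,0,0,1],[0,0,0,0,0,0,1],[0,0,0,0,0,0,1],[0,0,0,0,0,0,1],[0,0,0,0,0,0,1],[0,0,0,0,0,0,1]]
  ],
  "force": 70
}}

```text
time_s: 12.0
tcp_pos: [0.5334, -0.1861, 0.0746]
ee_rot: [0.802, 0.597, 0.0, 0.0]
contact_force: [-2.1, 0.7, 4.0]
opening: 0.0103
gripper_force: 72.2
```

Call:
{"api": "carry_out", "payload": {
  "deltas": [
    [[0,0,-0.5,0,0,0,1],[0,0,-0.7,0,0,0,1],[0,0,-0.8,0,0,0,1],[0,0,-1,0,0,0,1],[0,0,-1.5,0,0,0,1],[0,0,-2,0,0,0,1],[0,0,-2.5,0,0,0,1],[0,0,-3,0,0,0,1],[0,0,-3,0,0,0,1],[0,0,-2,0,0,0,1],[0,0,0,0,0,0,1]]
  ]
}}

```text
time_s: 13.1
tcp_pos: [0.5346, -0.1862, 0.2484]
ee_rot: [0.802, 0.597, 0.002, 0.002]
contact_force: [1.3, 0.3, -2.8]
opening: 0.0106
gripper_force: 71.4
```

Run:
```python
from h import *
st()
w=snap('wrist','w5.png')
snap('top','t5.png'); s=snap('side','s5.png'); det('top',['filter_center','filter_handle','lens','camera_stand'])
det('side',['filter_center','lens','camera_stand','latch_knob'])
det('wrist',['filter_handle','filter_face','latch_knob','filter_center'])
t=cv2.imread('pics/t5.png')
c=cv2.resize(t[60:220,120:220],(375,600),interpolation=2)
cv2.imwrite('pics/m5.png',np.hstack([c,cv2.resize(s[150:350,130:330,::-1],(425,425),interpolation=2).copy() if 0 else cv2.copyMakeBorder(cv2.resize(s[170:330,130:330,::-1],(425,340),interpolation=2),0,260,0,0,0)]))
```

```text
t 13.1 tcp [ 0.5346 -0.1862  0.2484] 
 [[ 0.288  0.958  0.005]
 [ 0.958 -0.288 -0.002]
 [-0.     0.005 -1.   ]] 
j [ 0.58  0.26 -0.43  1.82  0.12  1.09 -0.18] F [ 1.3  0.3 -2.8] open 0.010563837179290122 g 71.39786124229431
top filter_center 0.58 [ 0.3712 -0.1942  0.0271] [333. 267.]
top filter_center 0.5 [ 0.534  -0.1828  0.2112] [337. 203.]
top filter_center 0.47 [ 0.5516 -0.3377  0.0258] [380. 210.]
top filter_handle 0.65 [ 0.5601 -0.3408  0.0697] [384. 205.]
top filter_handle 0.63 [ 0.5325 -0.1863  0.2475] [339. 202.]
top filter_handle 0.6 [ 0.3772 -0.1922  0.0703] [334. 264.]
top lens 0.93 [0.6883 0.2115 0.2919] [191. 137.]
side filter_center 0.74 [ 0.5353 -0.1859  0.2079] [297. 172.]
side filter_center 0.68 [ 0.3785 -0.194   0.0292] [333. 223.]
side filter_center 0.66 [ 0.5608 -0.3391  0.0305] [308. 181.]
side lens 0.93 [0.6921 0.2083 0.2914] [181. 211.]
side camera_stand 0.15 [ 0.3034 -0.3661  0.005 ] [369. 206.]
side latch_knob 0.65 [ 0.481  -0.097   0.0947] [296. 217.]
wrist filter_handle 0.89 [ 0.5532 -0.3412  0.0631] [340. 321.]
wrist filter_handle 0.67 [ 0.3726 -0.1947  0.0622] [121. 239.]
wrist filter_handle 0.65 [ 0.5345 -0.1872  0.2525] [283. 284.]
wrist filter_face 0.63 [ 0.3723 -0.2223  0.0229] [146. 249.]
wrist latch_knob 0.93 [ 0.4776 -0.0991  0.0852] [181. 108.]
wrist filter_center 0.72 [ 0.5556 -0.3411  0.0237] [337. 300.]
wrist filter_center 0.65 [ 0.5348 -0.1869  0.2133] [282. 247.]
wrist filter_center 0.61 [ 0.3721 -0.1967  0.0245] [136. 229.]
```

View pics/m5.png

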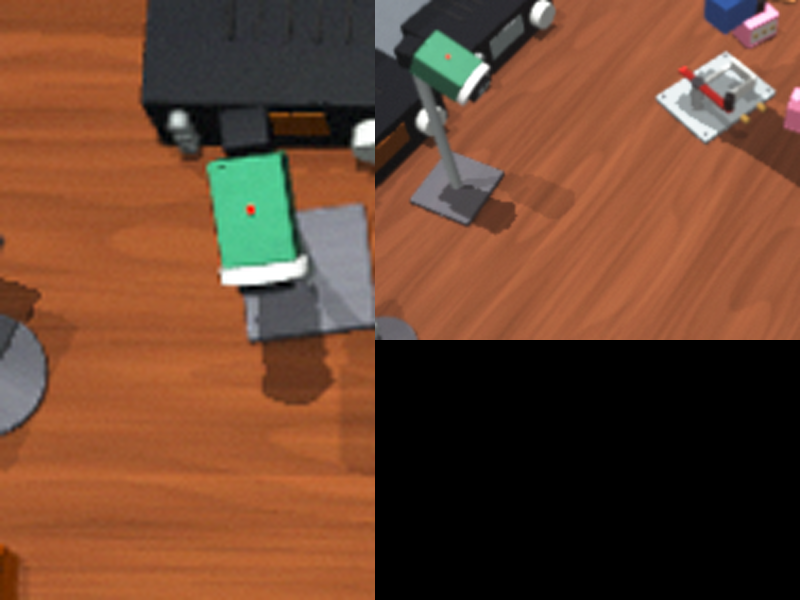

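The filter is held; the socket is empty and the knob is at the open position. The camera body's green top is at crop (250,210) and the foot's near corner at (248,340). I'm measuring the stand's yaw from its foot.

```bash
cat > foot.py <<'E'
from h import *
def rect(n,img,z,x0,x1,y0,y1,s=2000):
    nx=int((x1-x0)*s);ny=int((y1-y0)*s)
    X,Y=np.meshgrid(x0+np.arange(nx)/s,y0+np.arange(ny)/s)
    P=proj(n,np.c_[X.ravel(),Y.ravel(),np.full(X.size,z)]).astype(np.float32).reshape(ny,nx,2)
    return cv2.remap(img,P[...,0],P[...,1],cv2.INTER_LINEAR)
if __name__=='__main__':
    for n,f in [('side','s5.png'),('top','t5.png')]:
        im=cv2.imread('pics/'+f);r=rect(n,im,.012,.65,.92,.1,.36)
        cv2.imwrite('pics/foot_%s.png'%n,r)
        h=cv2.cvtColor(r,cv2.COLOR_BGR2HSV);m=((h[...,1]<75)&(h[...,2]>50)&(h[...,2]<135)).astype(np.uint8)
        m=cv2.morphologyEx(m,cv2.MORPH_OPEN,np.ones((9,9)))
        c=max(cv2.findContours(m,0,2)[0],key=cv2.contourArea);q=cv2.minAreaRect(c)
        print(n,np.array(q[0])/2000+[.65,.1],np.array(q[1])/2000,q[2])
    a=cv2.imread('pics/foot_side.png');b=cv2.imread('pics/foot_top.png')
    cv2.imwrite('pics/foot.png',cv2.resize(np.hstack([a,b]),(800,385)))
E
python3 foot.py
```

```text
side [0.83241412 0.21745356] [0.14156209 0.2224037 ] 73.71329498291016
top [0.77113966 0.22612414] [0.06844159 0.10730922] 7.943471908569336
```

View pics/foot.png

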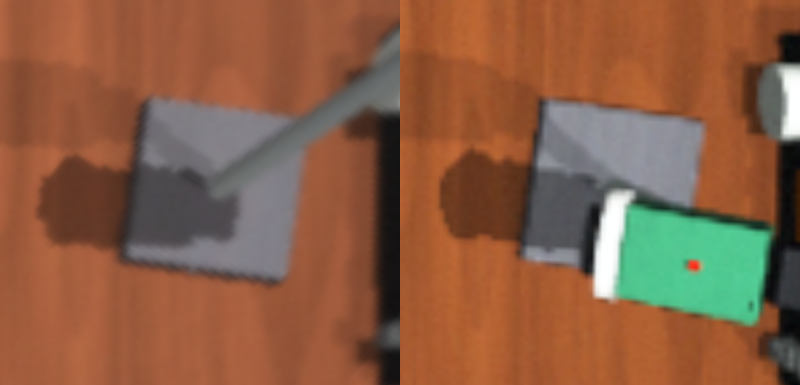

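```bash
cat > tgt.py <<'E'
from h import *
L=np.array([.690,.2115,.291]); yaw=np.radians(8.0); off=np.array([0,.025,.035])
def Rt(yaw,e=np.radians(25)):
    c,s=np.cos(yaw),np.sin(yaw);x=np.array([np.cos(e)*c,np.cos(e)*s,np.sin(e)]);y=np.array([-s,c,0]);z=np.cross(x,y)
    return np.c_[y,x,-z]
def show(L=L,yaw=yaw,off=off):
    p,m=st();T=Rt(yaw);F=L-.12*T[:,1];P=F-T@off
    rv=R.from_matrix(m.T@T).as_rotvec()
    y1=R.from_matrix(Rt(yaw,0)); print('focus',F,'Ptcp',P,'face now',p+m@off)
    print('rotvec tool',rv.round(4),' yaw-only',R.from_matrix(m.T@y1.as_matrix()).as_rotvec().round(3),' tilt',R.from_matrix(y1.as_matrix().T@T).as_rotvec().round(3))
    print('d in target axes cm',(T.T@(P-p)*100).round(2),' in current axes',(m.T@(P-p)*100).round(2))
if __name__=='__main__': show()
E
python3 tgt.py
```

```text
t 13.85 tcp [ 0.5333 -0.186   0.2443] 
 [[ 0.288  0.958 -0.   ]
 [ 0.958 -0.288  0.   ]
 [ 0.    -0.    -1.   ]] 
j [ 0.58  0.26 -0.43  1.82  0.12  1.08 -0.18] F [ 0.6  0.3 -2. ] open 0.01047051588483947 g 71.40040040016174
focus [0.58230148 0.19636396 0.24028581] Ptcp [0.5452166  0.19115202 0.26144112] face now [ 0.55720989 -0.19318073  0.20926222]
rotvec tool [-0.4296  0.0941 -0.4247]  yaw-only [-0.    -0.    -0.432]  tilt [-0.436 -0.     0.   ]
d in target axes cm [37.18  6.56  1.16]  in current axes [36.46 -9.71 -1.71]
```

Call:
{"api": "carry_out", "payload": {
  "deltas": [
    [[0,0,0,0,0,-0.108,1],[0,0,0,0,0,-0.108,1],[0,0,0,0,0,-0.108,1],[0,0,0,0,0,-0.108,1],[0,0,0,-0.109,0,0,1],[0,0,0,-0.109,0,0,1],[0,0,0,-0.109,0,0,1],[0,0,0,-0.109,0,0,1]]
  ]
}}

```text
time_s: 14.65
tcp_pos: [0.5332, -0.1864, 0.2449]
ee_rot: [0.64, 0.736, 0.164, 0.144]
contact_force: [0.8, 2.1, -2.8]
opening: 0.0104
gripper_force: 71.2
```

Call:
{"api": "carry_out", "payload": {
  "deltas": [
    [[1,0,0,0,0,0,1],[2,0,0,0,0,0,1],[2.5,0.2,0,0,0,0,1],[2.5,0.3,0,0,0,0,1],[2.5,0.3,0,0,0,0,1],[2.5,0.3,0,0,0,0,1],[2.5,0.3,0,0,0,0,1],[2.5,0.3,0,0,0,0,1],[2.5,0.3,0,0,0,0,1],[2.5,0.3,0,0,0,0,1],[2.5,0.3,0,0,0,0,1],[2.5,0.3,0,0,0,0,1],[2.5,0.3,0,0,0,0,1],[2.5,0.3,0,0,0,0,1],[2,0.3,0,0,0,0,1],[1.2,0.2,0,0,0,0,1],[1,0.1,0,0,0,0,1],[0.5,0,0,0,0,0,1],[0,0,0,0,0,0,1],[0,0,0,0,0,0,1]]
  ]
}}

```text
time_s: 16.65
tcp_pos: [0.5175, 0.1922, 0.2617]
ee_rot: [0.641, 0.737, 0.163, 0.142]
contact_force: [-0.3, -0.6, -2.4]
opening: 0.0107
gripper_force: 71.2
```

Run:
```python
from tgt import *
show()
snap('wrist','w6.png');det('wrist',['lens','focus','filter_face','filter_center','filter_handle','camera_stand'])
snap('side','s6.png');det('side',['lens','filter_center','filter_face','filter_handle'])
snap('top','t6.png');det('top',['lens','filter_center','filter_face','filter_handle'])
```

```text
t 16.65 tcp [0.5175 0.1922 0.2617] 
 [[-0.139  0.898  0.418]
 [ 0.99   0.126  0.059]
 [-0.     0.422 -0.907]] 
j [ 0.41  0.06 -1.    2.11  0.39  0.63 -0.71] F [-0.3 -0.6 -2.4] open 0.010654905628231516 g 71.24208569526672
focus [0.58230148 0.19636396 0.24028581] Ptcp [0.5452166  0.19115202 0.26144112] face now [0.55454876 0.19742375 0.24049691]
rotvec tool [-0.0005  0.0002  0.0001]  yaw-only [0.436 0.    0.   ]  tilt [-0.436 -0.     0.   ]
d in target axes cm [-0.49  2.47  1.18]  in current axes [-0.49  2.47  1.17]
wrist filter_face 0.96 [0.5548 0.1994 0.2417] [328. 241.]
wrist filter_center 0.96 [0.5323 0.1955 0.23  ] [279. 241.]
wrist filter_handle 0.66 [0.5145 0.1876 0.2707] [280. 293.]
side lens 0.72 [0.6911 0.2081 0.289 ] [182. 212.]
side filter_center 0.72 [0.5333 0.1946 0.2279] [232. 246.]
side filter_center 0.7 [ 0.5299 -0.1843  0.0047] [295. 213.]
side filter_center 0.59 [ 0.376  -0.1958  0.0269] [334. 223.]
side filter_face 0.68 [0.555  0.1957 0.2463] [224. 239.]
side filter_face 0.67 [ 0.3818 -0.2207  0.0249] [335. 219.]
side filter_face 0.32 [ 0.5322 -0.1835  0.009 ] [295. 212.]
side filter_handle 0.94 [ 0.3748 -0.1963  0.072 ] [336. 215.]
side filter_handle 0.68 [0.5143 0.195  0.2749] [236. 239.]
side filter_handle 0.2 [0.6918 0.2072 0.2916] [181. 211.]
top lens 0.98 [0.6861 0.2108 0.293 ] [191. 138.]
top filter_center 0.8 [ 0.3731 -0.1894  0.0249] [332. 267.]
top filter_center 0.55 [ 0.554  -0.339   0.0252] [380. 209.]
top filter_center 0.52 [0.5308 0.1984 0.2296] [197. 200.]
top filter_face 0.91 [ 0.5324 -0.3305  0.0298] [378. 216.]
top filter_face 0.81 [ 0.3769 -0.2148  0.026 ] [340. 266.]
top filter_face 0.79 [0.5547 0.204  0.238 ] [195. 191.]
top filter_handle 0.8 [0.5118 0.1942 0.2657] [196. 205.]
top filter_handle 0.72 [ 0.5574 -0.3426  0.0703] [384. 206.]
top filter_handle 0.72 [ 0.3745 -0.192   0.0711] [334. 265.]
```

View pics/w6.png

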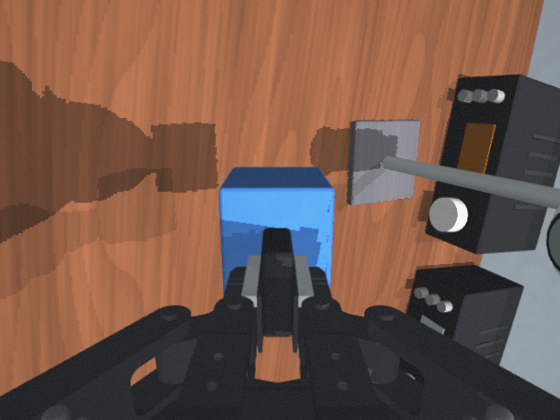

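The wrist view shows the blue box upright in the image, with top-face corners at (222,187) and (333,187). The stand foot's corners are at (350,122), (418,121), (415,197) and (350,204). I'm using these for the stand yaw and for the filter's offset in the grip.

Run:
```python
from tgt import *
from foot import rect
p,m=st()
for ox in (-.003,0,.003):
  print(ox,proj('wrist',[p+m@np.array([ox+.035,sy*.025,.0075]) for sy in(-1,1)]).round(1).tolist())
im=cv2.imread('pics/w6.png')
# subpixel foot corners
g=cv2.cvtColor(im,cv2.COLOR_BGR2GRAY)
r=rect('wrist',im,.012,.70,.88,.14,.32,4000)
h=cv2.cvtColor(r,cv2.COLOR_BGR2HSV)
k=((h[...,1]<70)&(h[...,2]>40)).astype(np.uint8);k=cv2.morphologyEx(k,cv2.MORPH_OPEN,np.ones((121,121)))
for q in [cv2.minAreaRect(c) for c in cv2.findContours(k,0,2)[0]]: print(np.array(q[0])/4000+[.70,.14],np.array(q[1])/4000,q[2])
c=np.array([[350,122],[418,121],[415,197],[350,204]],float);W=ray('wrist',c,.012);print(W.round(4))
# side lines: segment foot rectified
cv2.imwrite('pics/foot6.png',cv2.resize(np.hstack([r,cv2.cvtColor(k*255,cv2.COLOR_GRAY2BGR)]),(800,400)))
```

```text
t 17.5 tcp [0.5175 0.1925 0.2616] 
 [[-0.139  0.898  0.418]
 [ 0.99   0.126  0.059]
 [ 0.     0.422 -0.906]] 
j [ 0.41  0.06 -1.    2.11  0.39  0.63 -0.71] F [-0.4  0.7 -2.1] open 0.010515350897297378 g 71.2422251701355
-0.003 [[220.3, 198.2], [336.8, 198.2]]
0 [[220.0, 191.4], [337.1, 191.4]]
0.003 [[219.7, 184.5], [337.5, 184.5]]
[0.79121126 0.2269882 ] [0.11951792 0.11061409] 8.049060821533203
[[0.7234 0.2713 0.012 ]
 [0.8364 0.287  0.012 ]
 [0.8606 0.1805 0.012 ]
 [0.7451 0.1671 0.012 ]]
```

View pics/foot6.png

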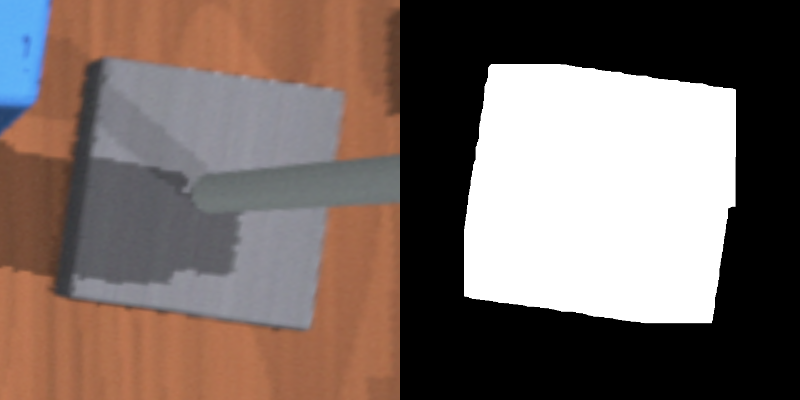

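Run:
```python
from h import *
for f in ['t0','t6']:
    im=cv2.imread('pics/'+('top0.png' if f=='t0' else 't6.png'))
    h=cv2.cvtColor(im,cv2.COLOR_BGR2HSV);m=((h[...,1]<50)&(h[...,2]>165)).astype(np.uint8);m[:, :170]=0;m[:,215:]=0;m[:118]=0;m[145:]=0
    y,x=np.nonzero(m);q=cv2.minAreaRect(np.c_[x,y].astype(np.float32));b=cv2.boxPoints(q);print(len(x),q,b.tolist())
    b=np.vstack([b,b.mean(0)])
    for z in(.29,.30,.31):print(z,ray('top',b,z)[:,:2].round(4).tolist())
    g=((h[...,0]>60)&(h[...,0]<90)&(h[...,1]>100)).astype(np.uint8);g[:,:160]=0;g[:,230:]=0;g[:80]=0;g[150:]=0
    y,x=np.nonzero(g);q=cv2.minAreaRect(np.c_[x,y].astype(np.float32));b=cv2.boxPoints(q);print('green',q,ray('top',b,.33)[:,:2].round(4).tolist())
```

```text
109 ((190.09999084472656, 132.1999969482422), (5.515432834625244, 22.76883888244629), 81.8698959350586) [[178.4399871826172, 131.0800018310547], [200.97999572753906, 127.85999298095703], [201.75999450683594, 133.3199920654297], [179.21998596191406, 136.54000854492188]]
0.29 [[0.7056, 0.2472], [0.7156, 0.1874], [0.7005, 0.1846], [0.6905, 0.2443], [0.703, 0.2159]]
0.3 [[0.7024, 0.2453], [0.7123, 0.1859], [0.6973, 0.1831], [0.6874, 0.2423], [0.6998, 0.2141]]
0.31 [[0.6991, 0.2433], [0.709, 0.1844], [0.6941, 0.1816], [0.6842, 0.2404], [0.6966, 0.2124]]
green ((185.0943603515625, 109.5655746459961), (50.03807067871094, 41.31672668457031), 2.7927021980285645) [[0.6975, 0.2902], [0.8112, 0.2924], [0.8063, 0.16], [0.6932, 0.1599]]
109 ((190.09999084472656, 132.1999969482422), (5.515432834625244, 22.76883888244629), 81.8698959350586) [[178.4399871826172, 131.0800018310547], [200.97999572753906, 127.85999298095703], [201.75999450683594, 133.3199920654297], [179.21998596191406, 136.54000854492188]]
0.29 [[0.7056, 0.2472], [0.7156, 0.1874], [0.7005, 0.1846], [0.6905, 0.2443], [0.703, 0.2159]]
0.3 [[0.7024, 0.2453], [0.7123, 0.1859], [0.6973, 0.1831], [0.6874, 0.2423], [0.6998, 0.2141]]
0.31 [[0.6991, 0.2433], [0.709, 0.1844], [0.6941, 0.1816], [0.6842, 0.2404], [0.6966, 0.2124]]
green ((194.3149871826172, 110.15338897705078), (65.87763214111328, 40.81999969482422), 2.1610796451568604) [[0.6967, 0.2861], [0.809, 0.2895], [0.8048, 0.1155], [0.6931, 0.1149]]
```

```bash
sed -i 's/\.690,\.2115,\.291/.690,.2128,.291/; s/off=np.array(\[0,/off=np.array([.0015,/' tgt.py; python3 tgt.py
```

```text
t 17.5 tcp [0.5175 0.1925 0.2616] 
 [[-0.139  0.898  0.418]
 [ 0.99   0.126  0.059]
 [ 0.     0.422 -0.906]] 
j [ 0.41  0.06 -1.    2.11  0.39  0.63 -0.71] F [-0.4  0.7 -2.1] open 0.010515350897297378 g 71.2422251701355
focus [0.58230148 0.19766396 0.24028581] Ptcp [0.54542536 0.19096662 0.26144112] face now [0.55434197 0.19919383 0.24047157]
rotvec tool [-0.0004 -0.0002  0.0003]  yaw-only [ 0.436 -0.     0.   ]  tilt [-0.436 -0.     0.   ]
d in target axes cm [-0.54  2.48  1.18]  in current axes [-0.54  2.48  1.18]
```

Call:
{"api": "carry_out", "payload": {
  "deltas": [
    [[-0.2,0.6,0.3,0,0,0,1],[-0.2,0.8,0.4,0,0,0,1],[-0.14,0.7,0.3,0,0,0,1],[0,0.38,0.18,0,0,0,1],[0,0,0,0,0,0,1],[0,0,0,0,0,0,1],[0,0,0,0,0,0,1],[0,0,0,0,0,0,1]]
  ]
}}

```text
time_s: 18.3
tcp_pos: [0.5452, 0.191, 0.2615]
ee_rot: [0.64, 0.737, 0.163, 0.142]
contact_force: [-0.7, -1.1, -2.6]
opening: 0.0104
gripper_force: 71.3
```

Run:
```python
from tgt import *
show()
s=snap('side','s7.png');det('side',['lens','filter_face','filter_center','latch_knob'])
t=snap('top','t7.png');det('top',['lens','filter_face','filter_center'])
snap('wrist','w7.png');det('wrist',['filter_face','filter_center'])
a=cv2.resize(s[170:290,150:300],(400,320),interpolation=2);b=cv2.resize(t[90:240,130:330],(400,300),interpolation=2)
cv2.imwrite('pics/m7.png',np.hstack([a,cv2.copyMakeBorder(b,0,20,0,0,0)])[...,::-1])
```

```text
t 18.3 tcp [0.5452 0.191  0.2615] 
 [[-0.14   0.897  0.418]
 [ 0.99   0.127  0.059]
 [-0.     0.422 -0.906]] 
j [ 0.39  0.12 -0.98  2.07  0.46  0.65 -0.74] F [-0.7 -1.1 -2.6] open 0.010350954540634704 g 71.27030968666077
focus [0.58230148 0.19766396 0.24028581] Ptcp [0.54542536 0.19096662 0.26144112] face now [0.58211515 0.19771086 0.24034711]
rotvec tool [-0.0002 -0.      0.0005]  yaw-only [0.436 0.    0.001]  tilt [-0.436 -0.     0.   ]
d in target axes cm [-0.01  0.01  0.01]  in current axes [-0.01  0.01  0.01]
side lens 0.86 [0.6932 0.211  0.2907] [180. 212.]
side filter_face 0.72 [0.5825 0.1982 0.2433] [216. 236.]
side filter_face 0.63 [ 0.3806 -0.2214  0.0279] [336. 218.]
side filter_face 0.59 [ 0.5366 -0.3308  0.0276] [312. 185.]
side filter_center 0.87 [0.5619 0.1922 0.2304] [224. 240.]
side filter_center 0.4 [ 0.5594 -0.3403  0.0282] [308. 181.]
side latch_knob 0.59 [ 0.4818 -0.0966  0.0944] [296. 217.]
top lens 0.87 [0.6891 0.2111 0.2914] [192. 137.]
top filter_face 0.97 [ 0.5329 -0.331   0.033 ] [378. 215.]
top filter_face 0.92 [ 0.3784 -0.2161  0.0245] [340. 265.]
top filter_face 0.74 [0.5831 0.1994 0.2348] [197. 181.]
top filter_center 0.82 [0.5602 0.1975 0.2306] [198. 189.]
top filter_center 0.76 [ 0.555  -0.3395  0.0252] [380. 209.]
top filter_center 0.61 [ 0.371  -0.1913  0.0264] [332. 267.]
wrist filter_face 0.81 [0.581  0.2002 0.2424] [327. 238.]
wrist filter_center 0.78 [0.5598 0.1932 0.2326] [280. 246.]
```

View pics/m7.png

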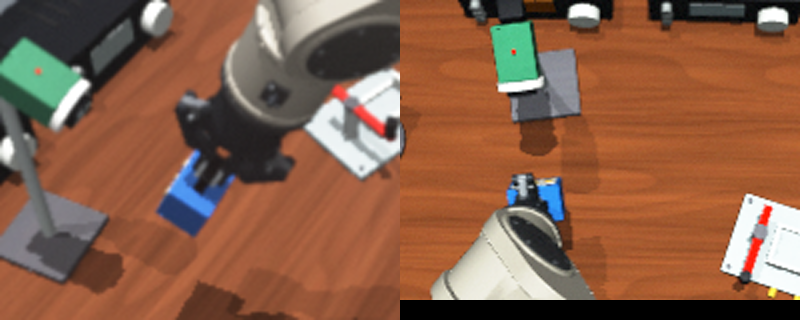

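The white face points at the lens along its axis, and the mean detected lens-to-face distance is 121 mm. The latch is still open in both views. I'm making a 1 mm sideways trim, letting it settle, then handing in.

Call:
{"api": "carry_out", "payload": {
  "deltas": [
    [[-0.1,0,0,0,0,0,1],[0,0,0,0,0,0,1],[0,0,0,0,0,0,1],[0,0,0,0,0,0,1],[0,0,0,0,0,0,1]]
  ]
}}

```text
time_s: 19.4
tcp_pos: [0.5456, 0.19, 0.2614]
ee_rot: [0.64, 0.737, 0.163, 0.142]
contact_force: [0.3, -0.5, -2.7]
opening: 0.0103
gripper_force: 71.3
```

```bash
python3 -c "
from h import *
st();print(bot.close_job())"
```

```text
t 19.4 tcp [0.5456 0.19   0.2614] 
 [[-0.14   0.898  0.418]
 [ 0.99   0.126  0.059]
 [ 0.     0.422 -0.906]] 
j [ 0.39  0.12 -0.98  2.07  0.46  0.65 -0.74] F [ 0.3 -0.5 -2.7] open 0.01034368431166481 g 71.27013087272644
the job is handed in; nothing more can be done
None
```

I handed the job in at 19.4 s: the latch is at its open stop, and the blue filter is held steady with its white face square to the lens, about 120 mm in front of it (my lens position is good to a few millimetres); no verdict came back.

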